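Hang the green ear defenders on the rail

ROBOT

A 7-joint arm with a two-finger parallel gripper is mounted at the origin on a cart in front of the work surface, level with it; the furniture and walls round the work are solid. World frame = base frame: x ahead of the robot, y to its left, z up, the work surface at z = 0. Lengths are in m, angles in rad, forces in N, time in s.
With the tool pointing down it reaches from about 0.4 to 0.85 m from the base axis. Payload 10.4 kg.
Tool frame: the origin (TCP) lies on the centre line of the jaws, within the pads' length; the fingertips stand 8 mm ahead of it and the grasp point (between the pads) lies 11 mm behind it; z points along the fingers, y is the direction in which the jaws open and shut (so a half turn about z gives the same grasp; the last joint's range is limited). The gripper opens to 87 mm and grips with 3 to 60 N. Pads are 19 mm wide; open, the fingers measure 117 mm over their backs; the gripper's body (75 mm by 190 mm) begins 51 mm behind the grasp point.
Start: joints at [1.32, 0.332, -0.065, 1.46, 0.022, 1.35, -0.088], TCP at [0.141, -0.609, 0.231] pointing down, gripper open.
Joint ranges: [-2.6, 2.6], [-0.5, 2.12], [-1.47, 1.34], [0.16, 2.42], [-1.27, 4.41], [0.06, 2.06], [-2.6, 2.6]. Speed limits (rad/s): [2.22, 2.22, 2.79, 2.79, 3.14, 3.14, 3.14].

INTERFACE

Orientations are given as a unit quaternion [w, x, y, z].
In Python, from plant import manip gives the robot as it stands.
- The arm moves only by the shell command python3 -m jog 'ROWS' [FORCE]. ROWS is JSON, a list that holds one entry, the list of rows, each a list of 5 numbers: the closure, from -1 (fully open) to 1 (shut), so that 0 is half open, then the shift along the world's x, y, z in cm, then the turn about the world's z in degrees. A call has exactly 8 rows; each row is the pose to reach, as a shift and turn from the pose commanded when the call began; what a row does not reach only later rows make up. A row lasts 1/12 s, in which the tool goes at most 41.7 mm and 7.16 degrees, less where a joint would pass 70% of its speed; a pose out of reach is approached as far as the arm can. A call with a gripper value outside its range is refused whole. The fingers move at their own pace and stop on an object; FORCE is the grip in N (left out, the last holds). Time passes only in rows, so rows that repeat a pose let the fingers close, or fill a call up. It gives the time, the measured TCP pose, the force and the opening at its end, in the units of the state.
- manip.read_state(): the state, without advancing time (a new reading comes with each control period).
- manip.get_image(name): name is "scene" or "side" or "wrist"; returns a dict with "image" (420x560x3 uint8, red, green, blue), "vertical_fov" (degrees; the focal length in pixels is half the picture's height over the tangent of half this angle, whatever the lens; pixels are square), "cx", "cy" (the principal point, pixels), "camera_from_world" (4x4, takes a point from world to camera coordinates); the wrist camera has in their place "mount" (4x4, takes a point from camera to tool coordinates, whose origin is the TCP and whose axes are the flange's). Camera axes: x right, y down, z forward; pixel columns grow to the right and rows downward; lengths in m; the calibration is good to about 2 mm. A picture is of the moment at which its call begins: read the wrist's pose just before it. There is no depth.
- manip.job_done(): hands the job in, once; it reports no verdict.
The state is a dict: "time_s": time; "joint_positions": joint angles; "joint_vel": joint speeds; "tau": joint torques, N m; "tcp_pos": TCP position; "tcp_rot": TCP orientation; "force": force on the tool from outside, world axes, zero at the start; "wrist_torque": the same for the moment, N m; "grip_width": finger opening in m.
Only numpy, scipy, OpenCV 4.12 (cv2) and the standard library are available. Lean on these libraries where they do the work, as an engineer would, in place of code of your own. Each camera call takes 0.05 s, during which the arm holds its last target.

TASK

Put the green ear defenders away: hang them by the middle of their headband squarely over the horizontal bar of the small rail, between its two posts, one cup in front of the bar and one behind it, and let go so that they hang still. Leave the white pair and the yellowish roll of masking tape where they are.

Things in the scene. Friction and masses are not known exactly. Their poses are not given: they have to be found in the camera images.
- green_pair_crown (a point): Green-cupped ear defenders, stiff black headband, standing on the cups, arch up; 157 x 66 x 151 mm, 0.15-0.31 kg, loose. Point: centre of the rubber pad at the top of the band, 140 mm above the cups' underside. x from cup to cup, y across the band's width (both ways round alike), z up. Pad 34 mm wide in y, 22 thick in z, 55 long in x. Open below: 70 mm between the cups, which are 80 mm tall.
- bar_top (a point): Small rail fixed to the bench: level round steel bar 16 mm across, 254 mm long, on two dark posts 14 mm thick, 230 mm apart between centres, over a wooden board 90 x 290 x 12 mm. Point: middle of the bar's length, on its upper side, 165 mm above the bench. y runs along the bar, x square to it, z up.
- white_pair_crown (a point): The other ear defenders, same shape and size but with white cups, standing loose on the bench; to be left alone. Point and axes as for the green pair.
- roll: Yellowish roll of masking tape lying flat and loose on the bench, 103 mm across, 25 mm high; to be left alone. Origin at the centre of its underside.

How it is judged:
By the outcome, as a careful person would: the job done as asked, in the order asked, and still so for the second after the job is handed in, with the robot touching nothing.
It also fails if it takes over 48 s, if anything falls off the work surface, if the arm or the gripper's body presses on something with over 40 N, if the wrist force passes 120 N, or if a joint passes its speed limit or range.

## Working session

There is one attempt and no reset: what is moved stays moved. The work goes in short steps, Python scripts to look and compute and a shell command to move; the robot and the scene stay as the last step left them, time stands still between calls to the robot, and variables do not carry over. Pictures are saved under pics/ and viewed, and the job is handed in when it is done.

```bash
mkdir -p pics; ls; python3 - <<'E'
from plant import manip
import cv2
s=manip.read_state()
for k,v in s.items(): print(k,v)
for n in ["scene","side","wrist"]:
    d=manip.get_image(n)
    cv2.imwrite(f"pics/{n}0.png",cv2.cvtColor(d["image"],cv2.COLOR_RGB2BGR))
    print(n,{k:v for k,v in d.items() if k!="image"})
E
```

```text
pics
time_s 0.0
joint_positions [ 1.32038483  0.33284336 -0.06474772  1.46095857  0.02161893  1.34986772
 -0.08851796]
joint_vel [ 0.00072398  0.00110865  0.00090635  0.0008809  -0.00032336 -0.00015896
 -0.00069061]
tau [-1.02167214e-03 -6.23262763e+01  2.41474441e-02 -3.89897668e+01
 -6.12262893e-02  3.97882273e-02  1.57075187e-04]
tcp_pos [ 0.14108629 -0.60848421  0.22976361]
tcp_rot [-6.81086696e-04  9.93516521e-01  1.13685737e-01 -1.11679735e-04]
force [ 0.31346982 -0.20256632  0.00558   ]
wrist_torque [0.007798   0.01702506 0.00118979]
grip_width 0.08685440897216208
scene {'vertical_fov': 43.807055553119426, 'cx': 280.5991006537372, 'cy': 204.67677080106574, 'camera_from_world': array([[-0.7964526 , -0.60453041,  0.01436107,  0.42881215],
       [-0.34649186,  0.43677256, -0.83016451,  0.31525156],
       [ 0.49558717, -0.66616268, -0.55733351,  1.10946687],
       [ 0.        ,  0.        ,  0.        ,  1.        ]])}
side {'vertical_fov': 55.36620509923051, 'cx': 279.8573613191488, 'cy': 208.66781494306863, 'camera_from_world': array([[-0.9726701 , -0.23133593,  0.01991389,  0.52666245],
       [-0.14508239,  0.53856201, -0.83000124,  0.19679676],
       [ 0.18128425, -0.81020655, -0.55740593,  0.81974707],
       [ 0.        ,  0.        ,  0.        ,  1.        ]])}
wrist {'vertical_fov': 62.88321445156142, 'cx': 281.7232702310018, 'cy': 208.91913573890554, 'mount': array([[-1.82633016e-04, -9.69161659e-01, -2.46425739e-01,
         6.68379158e-02],
       [ 9.99999494e-01,  6.67005259e-05, -1.00345247e-03,
         9.49508698e-04],
       [ 9.88944384e-04, -2.46425798e-01,  9.69161157e-01,
        -1.54192543e-01],
       [ 0.00000000e+00,  0.00000000e+00,  0.00000000e+00,
         1.00000000e+00]])}
```

View pics/scene0.png

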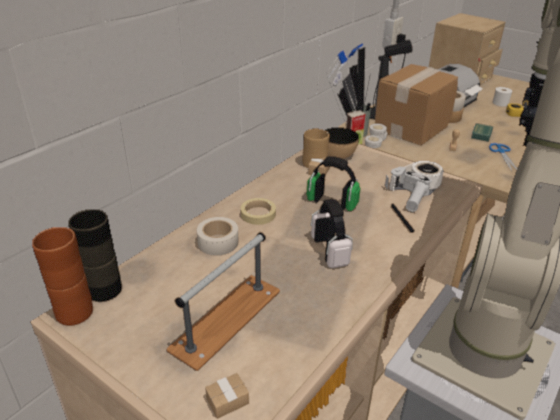

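View pics/side0.png

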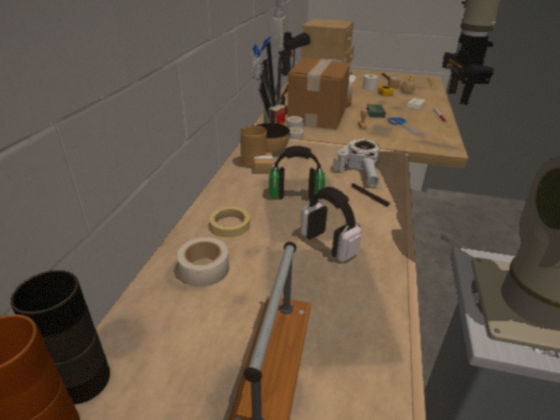

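View pics/wrist0.png

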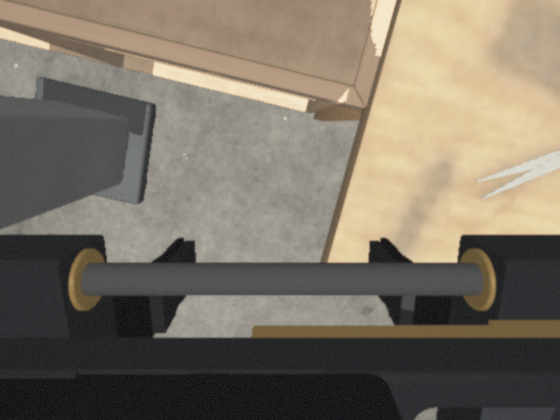

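```bash
cat > h.py <<'E'
import numpy as np, cv2
from plant import manip
def grab(n,tag=None):
    s=manip.read_state(); d=manip.get_image(n); d["state"]=s
    if tag: cv2.imwrite(f"pics/{tag}.png",cv2.cvtColor(d["image"],cv2.COLOR_RGB2BGR))
    h=d["image"].shape[0]; f=h/2/np.tan(np.radians(d["vertical_fov"])/2)
    d["K"]=np.array([[f,0,d["cx"]],[0,f,d["cy"]],[0,0,1.]])
    if n=="wrist":
        from scipy.spatial.transform import Rotation as R
        q=s["tcp_rot"];T=np.eye(4);T[:3,:3]=R.from_quat([q[1],q[2],q[3],q[0]]).as_matrix();T[:3,3]=s["tcp_pos"]
        d["camera_from_world"]=np.linalg.inv(T@d["mount"])
    return d
def ray(d,uv):
    M=np.linalg.inv(d["camera_from_world"]); r=M[:3,:3]@np.linalg.inv(d["K"])@np.array([uv[0],uv[1],1.])
    return M[:3,3], r/np.linalg.norm(r)
def plane(d,uv,z):
    o,r=ray(d,uv); return o+r*(z-o[2])/r[2]
def tri(a,ua,b,ub):
    o1,r1=ray(a,ua);o2,r2=ray(b,ub)
    t=np.linalg.lstsq(np.c_[r1,-r2],o2-o1,rcond=None)[0]
    p,q=o1+t[0]*r1,o2+t[1]*r2
    return (p+q)/2,np.linalg.norm(p-q)
def proj(d,p):
    c=d["camera_from_world"]@np.r_[p,1.]; u=d["K"]@(c[:3]/c[2]); return u[:2]
def crop(d,x0,y0,x1,y1,k,name):
    im=cv2.cvtColor(d["image"],cv2.COLOR_RGB2BGR)[y0:y1,x0:x1]
    cv2.imwrite(f"pics/{name}.png",cv2.resize(im,None,fx=k,fy=k,interpolation=cv2.INTER_CUBIC))
E
python3 - <<'E'
from h import *
a=grab("scene");b=grab("side")
crop(a,290,140,390,280,5,"c_sc"); crop(b,250,135,400,275,5,"c_si")
crop(a,160,220,300,370,4,"c_scr"); crop(b,220,230,330,420,3,"c_sir")
E
```

```text
(no output)
```

View pics/c_sc.png

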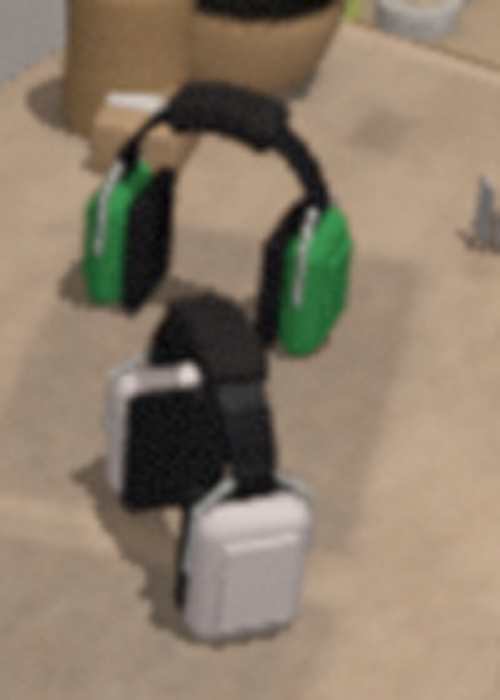

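View pics/c_si.png

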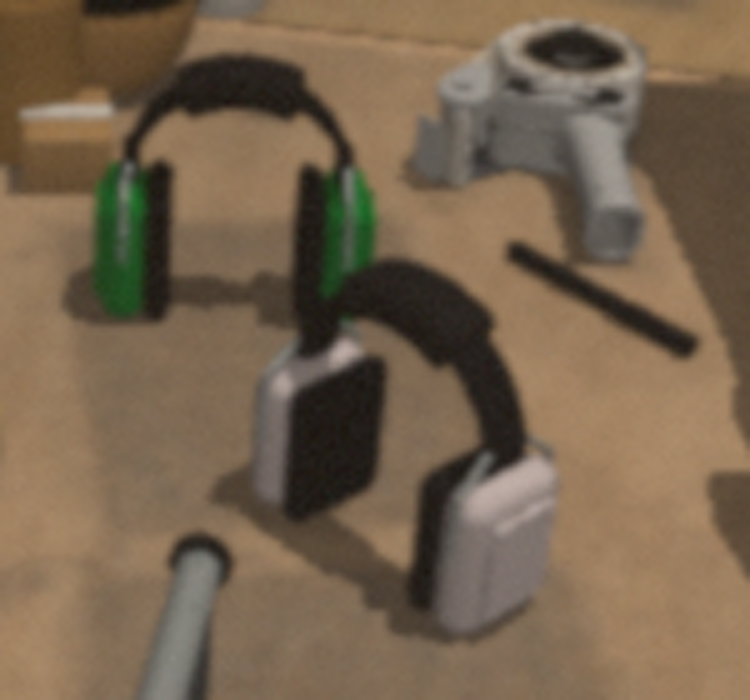

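View pics/c_scr.png

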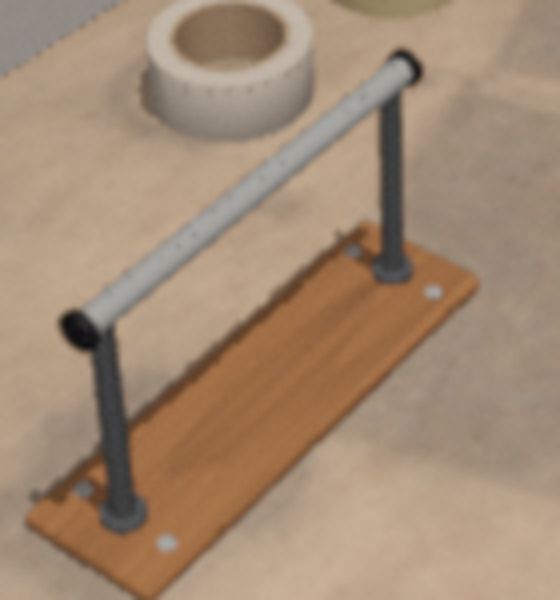

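View pics/c_sir.png

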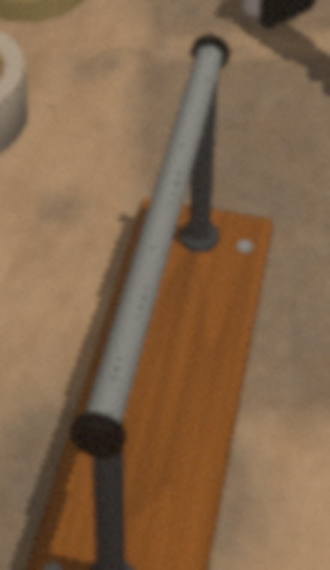

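```bash
python3 - <<'E'
from h import *
np.set_printoptions(precision=4,suppress=True)
a=grab("scene");b=grab("side")
def t(n,ua,ub,z):
    print(n,*tri(a,ua,b,ub),"planes",plane(a,ua,z)[:2],plane(b,ub,z)[:2])
t("barfar",(261.5,236.7),(290,246.5),.157)
t("barnear",(180,302),(252.9,374.5),.157)
t("green pad",(336,163),(298,151.5),.14)
# pad ends
t("padL",(326.5,162),(286.5,151.5),.135); t("padR",(346,166),(310,153.5),.135)
t("white pad",(332.5,209),(334,197.5),.14)
t("roll centre top",(258,210.5),(230.5,220),.025)
for d,n in((a,"sc"),(b,"si")):
    im=d["image"].astype(int); m=((im[...,1]>im[...,0]*1.5)&(im[...,1]>im[...,2]*1.3)&(im[...,1]>50)).astype(np.uint8)
    k,l,st,c=cv2.connectedComponentsWithStats(m)
    for i in range(1,k):
        if st[i,4]>100: print(n,st[i],c[i])
E
```

```text
barfar [0.4944 0.1331 0.156 ] 0.000569663608635741 planes [0.4938 0.1337] [0.4941 0.1347]
barnear [0.4857 0.3929 0.1582] 0.00201329470054695 planes [0.4871 0.3909] [0.4859 0.3933]
green pad [ 0.5639 -0.2955  0.134 ] 0.0003167441667540284 planes [ 0.5586 -0.2864] [ 0.5616 -0.2828]
padL [ 0.5949 -0.2933  0.1292] 0.002853873207812847 planes [ 0.5879 -0.282 ] [ 0.5934 -0.2846]
padR [ 0.5315 -0.2979  0.1328] 0.0032792982969908602 planes [ 0.5313 -0.2972] [ 0.5299 -0.2898]
white pad [ 0.4403 -0.0818  0.1384] 0.0024924443139591325 planes [ 0.4402 -0.0817] [ 0.4397 -0.077 ]
roll centre top [ 0.6927 -0.095   0.0202] 0.00046190770661353733 planes [ 0.6884 -0.0899] [ 0.6901 -0.0883]
sc [307 173  13  28 149] [312.5705 187.651 ]
sc [346 181  14  30 255] [352.6863 196.5765]
si [269 168  11  30 198] [274.0404 184.3283]
```

```bash
python3 - <<'E'
from h import *
np.set_printoptions(precision=3,suppress=True)
a=grab("scene");b=grab("side")
for n,u,v in [("pot top",(317,137),(254,133)),("pot2 bowl",(341,142),(274,136)),("cardbox top near corner",(427,98),(329,72)),("cardbox top left",(385,77),(302,63)),("brush blue",(352,52),(262,47)),("black brush top",(361,52),(279,42)),("hammer/black",(399,48),(296,40)),("gun",(427,172),(363,147)),("redcan",(357,122),(280,113))]:
    print(n,*tri(a,u,b,v))
E
```

```text
pot top [ 0.737 -0.457  0.101] 0.0002661044909430697
pot2 bowl [ 0.692 -0.542  0.061] 0.002623583843093202
cardbox top near corner [ 0.55  -0.862  0.18 ] 0.04503886404041357
cardbox top left [ 0.634 -0.694  0.265] 0.004843366697622095
brush blue [ 0.787 -0.733  0.303] 0.005924904152694561
black brush top [ 0.706 -0.647  0.34 ] 0.005260202056601225
hammer/black [ 0.704 -0.929  0.291] 0.0024449831734245416
gun [ 0.394 -0.585  0.036] 0.0037943632790430034
redcan [ 0.697 -0.649  0.1  ] 0.004432804209104829
```

```bash
python3 -m jog '[[[-1,2,3,0.5,-1],[-1,4,6,1,-2],[-1,6.5,8.5,2,-4],[-1,9,11,3,-6],[-1,11.5,13.5,4,-9],[-1,14.5,15.5,5,-9],[-1,17.5,17.5,6,-9],[-1,20.5,19.5,6,-9]]]' 20
```

```text
time_s: 1.12
tcp_pos: [0.3478, -0.4131, 0.2931]
tcp_rot: [0.002, 0.999, 0.035, 0.001]
force: [0.4, -0.6, -0.2]
grip_width: 0.0869
```

```bash
python3 -m jog '[[[-1,3,1.6,0,0],[-1,6.5,3.4,0,0],[-1,10,5.5,0,0],[-1,13.5,7.4,0,0],[-1,17,9.4,0,0],[-1,20,11,0,0],[-1,21.7,12,0,0],[-1,21.7,12,0,0]]]'
python3 - <<'E'
from h import *
d=grab("wrist","w1"); print(d["state"]["tcp_pos"],d["state"]["tcp_rot"])
E
```

```text
time_s: 1.78
tcp_pos: [0.5668, -0.2891, 0.2897]
tcp_rot: [-0.001, 0.999, 0.039, 0.0]
force: [-0.1, -0.4, -0.2]
grip_width: 0.0869
[ 0.56682546 -0.28913732  0.28972167] [-1.40784756e-03  9.99248672e-01  3.87290292e-02  4.14247775e-04]
```

View pics/w1.png

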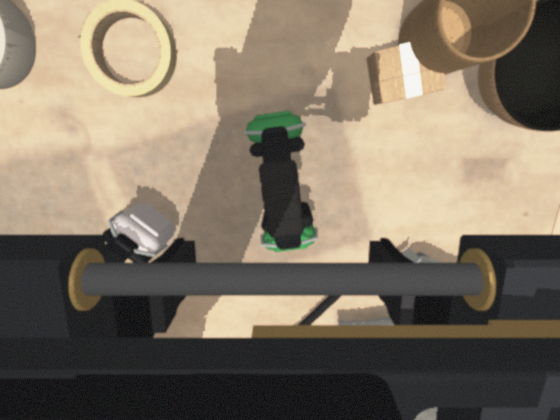

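```bash
python3 - <<'E'
from h import *
np.set_printoptions(precision=4,suppress=True)
d=grab("wrist"); print(d["state"]["tcp_pos"],d["state"]["tcp_rot"])
im=d["image"][100:260,210:350]; im=np.clip(255*(im/255.)**0.45,0,255).astype(np.uint8)
cv2.imwrite("pics/w1c.png",cv2.resize(im[...,::-1],None,fx=4,fy=4,interpolation=cv2.INTER_CUBIC))
im=d["image"].astype(int); m=((im[...,1]>im[...,0]*1.5)&(im[...,1]>im[...,2]*1.3)&(im[...,1]>50)).astype(np.uint8)
k,l,st,c=cv2.connectedComponentsWithStats(m)
for i in range(1,k):
    if st[i,4]>60: print(st[i],c[i],plane(d,c[i],.07), plane(d,(st[i,0],c[i][1]),.07)[:2],plane(d,(st[i,0]+st[i,2],c[i][1]),.07)[:2])
for z in (.14,.151): print(plane(d,(282,193),z))
E
```

```text
[ 0.5649 -0.2914  0.2899] [-0.0008  0.9993  0.0375 -0.    ]
[245 109  54  19 653] [270.8959 118.6708] [ 0.6338 -0.2751  0.07  ] [ 0.6318 -0.2479] [ 0.636  -0.3046]
[285 126  14  11  98] [290.9388 131.1633] [ 0.6226 -0.2972  0.07  ] [ 0.6221 -0.2909] [ 0.6232 -0.3057]
[247 133  12   8  76] [253.2763 135.8684] [ 0.6147 -0.2575  0.07  ] [ 0.6142 -0.2508] [ 0.6152 -0.2636]
[298 223  15  15 153] [304.9216 230.4837] [ 0.5135 -0.3221  0.07  ] [ 0.5129 -0.3142] [ 0.5142 -0.3313]
[262 230  12  11  92] [266.5109 236.0652] [ 0.5035 -0.2788  0.07  ] [ 0.5031 -0.2736] [ 0.5041 -0.2873]
[266 240  44   9  99] [288.6667 245.1717] [ 0.4944 -0.305   0.07  ] [ 0.4924 -0.2789] [ 0.4962 -0.3296]
[ 0.5694 -0.2917  0.14  ]
[ 0.5717 -0.2916  0.151 ]
```

View pics/w1c.png

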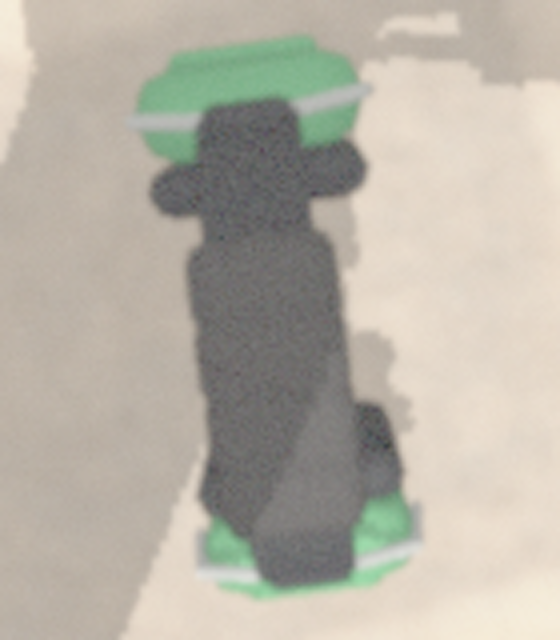

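```bash
python3 - <<'E'
from h import *
np.set_printoptions(precision=4,suppress=True)
d=grab("wrist"); print(d["state"]["tcp_pos"],d["state"]["tcp_rot"])
P=lambda u,z:plane(d,u,z)
a,b=P((275.5,167.5),.146),P((281,222.5),.146);print("pad pts",a,b,np.degrees(np.arctan2(*(a-b)[[1,0]])))
for u,v in(((242.5,130.5),(302.5,122)),((259,242.5),(315,235))):
    p,q=P(u,.085),P(v,.085);e=p-q;print(p,q,(p+q)/2,"cross angle",np.degrees(np.arctan2(e[1],e[0]))-90,np.linalg.norm(e))
e=P((272.5,126),.085)-P((287,238.7),.085);print("cup to cup",np.degrees(np.arctan2(e[1],e[0])),np.linalg.norm(e))
p,q=P((278.2,193),.15),0;print(p)
print(proj(d,(.5639,-.2955,.14)))
E
```

```text
[ 0.5636 -0.2932  0.2901] [-0.0002  0.9993  0.0361 -0.0003]
pad pts [ 0.5914 -0.2864  0.146 ] [ 0.542  -0.2947  0.146 ] 9.581766477259414
[ 0.6186 -0.2497  0.085 ] [ 0.6314 -0.31    0.085 ] [ 0.625  -0.2798  0.085 ] cross angle 11.968356222876338 0.0616639566834509
[ 0.4991 -0.2732  0.085 ] [ 0.5123 -0.3342  0.085 ] [ 0.5057 -0.3037  0.085 ] cross angle 12.205516511806024 0.06240688225075067
cup to cup 11.297248029832756 0.12189969138386567
[ 0.5698 -0.2903  0.15  ]
[283.588  197.5296]
```

```bash
python3 -m jog '[[[-1,0.3,0.1,-2,4],[-1,0.3,0.1,-5,7.4],[-1,0.3,0.1,-8,7.4],[-1,0.3,0.1,-10,7.4],[-1,0.3,0.1,-12,7.4],[-1,0.3,0.1,-13.5,7.4],[-1,0.3,0.1,-14.7,7.4],[-1,0.3,0.1,-14.7,7.4]]]'
python3 - <<'E'
from h import *
d=grab("wrist","w2"); print(d["state"]["tcp_pos"],d["state"]["tcp_rot"],d["state"]["force"])
d=grab("side"); crop(d,230,80,400,230,4,"s2")
E
```

```text
time_s: 2.6
tcp_pos: [0.5641, -0.2937, 0.1412]
tcp_rot: [-0.001, 0.995, 0.099, -0.002]
force: [-0.6, 0.1, 0.3]
grip_width: 0.0869
[ 0.5640855  -0.29366126  0.14117967] [-6.27457919e-04  9.95102303e-01  9.88341780e-02 -1.67844234e-03] [-0.58078756  0.09087171  0.28169468]
```

View pics/w2.png

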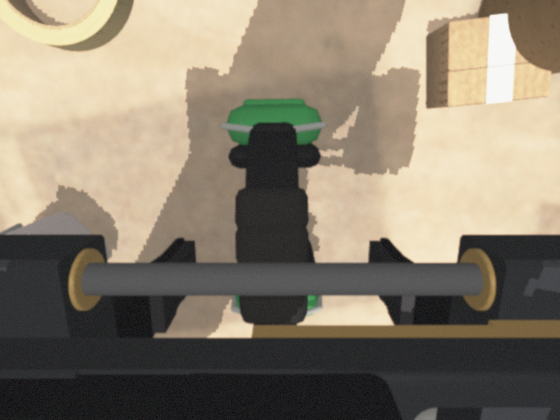

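View pics/s2.png

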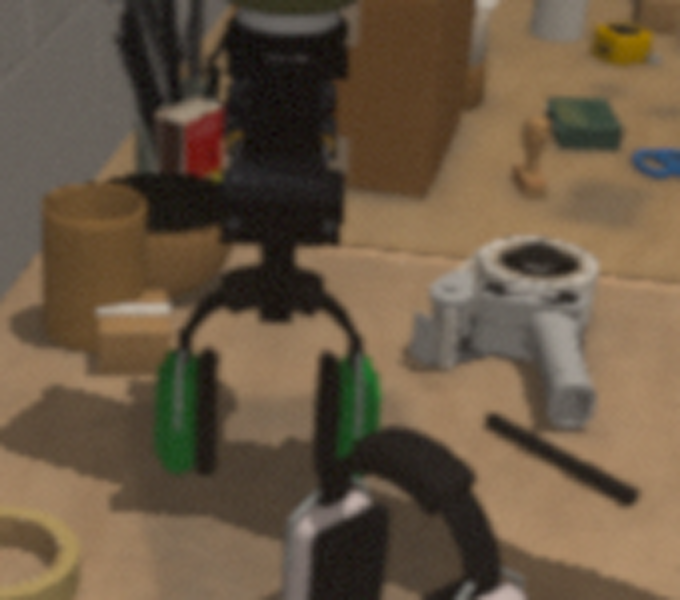

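```bash
python3 - <<'E'
from h import *
np.set_printoptions(precision=4,suppress=True)
d=grab("wrist"); print(d["state"]["tcp_pos"],d["state"]["tcp_rot"])
a,b=plane(d,(271.5,190),.145),plane(d,(273.5,320),.145); print(a,b,(a+b)/2,np.linalg.norm(a-b),np.degrees(np.arctan2(*(a-b)[[1,0]])))
print(plane(d,(272,150),.08))
E
```

```text
[ 0.5658 -0.2936  0.1442] [0.0003 0.9951 0.0992 0.0001]
[ 0.6011 -0.2826  0.145 ] [ 0.5361 -0.2962  0.145 ] [ 0.5686 -0.2894  0.145 ] 0.06640282566902887 11.825962022978416
[ 0.6134 -0.2786  0.08  ]
```

```bash
python3 -m jog '[[[-1,0.2,0.4,-0.1,0],[-1,0.2,0.4,-0.1,0],[0.2,0.2,0.4,-0.1,0],[1,0.2,0.4,-0.1,0],[1,0.2,0.4,-0.1,0],[1,0.2,0.4,-0.1,0],[1,0.2,0.4,-0.1,0],[1,0.2,0.4,-0.1,0]]]' 30
python3 -m jog '[[[1,0,0,0,0],[1,0,0,0,0],[1,0,0,0.5,0],[1,0,0,1,0],[1,0,0,2,0],[1,0,0,3,0],[1,0,0,4,0],[1,0,0,4,0]]]'
python3 - <<'E'
from h import *
d=grab("scene"); crop(d,270,80,420,220,4,"s3a")
d=grab("side"); crop(d,230,80,400,230,4,"s3")
E
```

```text
time_s: 3.42
tcp_pos: [0.5681, -0.2889, 0.1426]
tcp_rot: [0.0, 0.995, 0.1, 0.0]
force: [-0.5, -0.1, 1.4]
grip_width: 0.0551
time_s: 4.08
tcp_pos: [0.5694, -0.2893, 0.1858]
tcp_rot: [0.001, 0.995, 0.1, 0.002]
force: [0.3, -0.2, -1.5]
grip_width: 0.0335
```

View pics/s3.png

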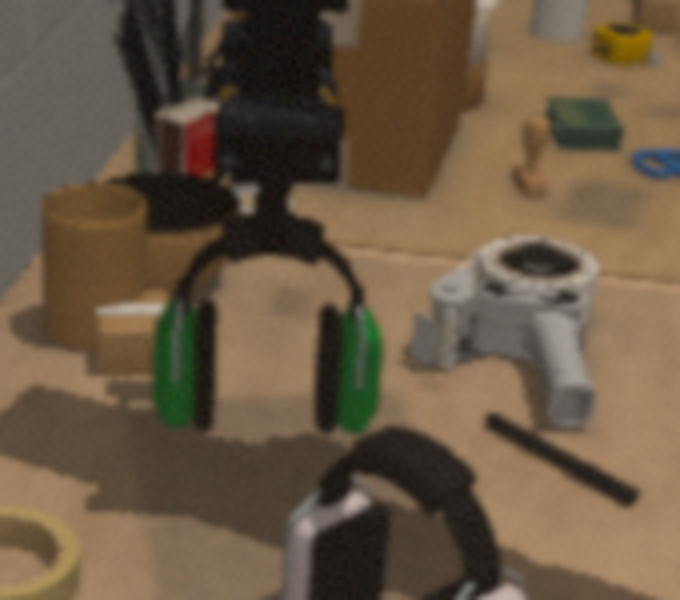

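View pics/s3a.png

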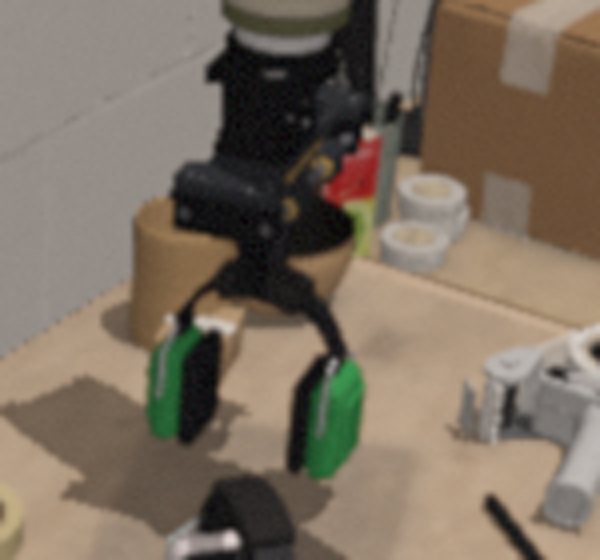

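```bash
python3 -m jog '[[[1,0,0,2,0],[1,0,0,4.5,0],[1,0,0.5,7.5,0],[1,-0.3,1.5,10.5,0],[1,-0.6,3,13.5,0],[1,-1,5,16,0],[1,-1.4,7.5,18,0],[1,-1.8,10,19,0]]]'
python3 -m jog '[[[1,-0.4,2.8,0,-1],[1,-0.8,5.6,0,-2],[1,-1.2,8.4,0,-3],[1,-1.6,11.2,0,-4],[1,-2,14,0,-5],[1,-2.4,16.8,0,-6],[1,-2.8,19.6,0,-7],[1,-3.2,22.4,0,-8]]]'
python3 -m jog '[[[1,-0.4,2.8,0,-0.6],[1,-0.8,5.6,0,-1],[1,-1.2,8.4,0,-1.6],[1,-1.6,11,0,-1.6],[1,-1.9,13.4,0,-1.6],[1,-2.1,15.4,0,-1.6],[1,-2.3,16.8,0,-1.6],[1,-2.4,17.4,0,-1.6]]]'
```

```text
time_s: 4.85
tcp_pos: [0.5503, -0.1882, 0.3749]
tcp_rot: [0.001, 0.995, 0.099, 0.001]
force: [1.5, -0.1, -2.3]
grip_width: 0.0337
time_s: 5.52
tcp_pos: [0.5175, 0.0364, 0.3721]
tcp_rot: [0.0, 1.0, 0.03, -0.0]
force: [1.2, -0.2, -2.1]
grip_width: 0.0336
time_s: 6.18
tcp_pos: [0.4932, 0.2115, 0.3721]
tcp_rot: [-0.0, 1.0, 0.018, -0.0]
force: [-0.3, 0.1, -2.5]
grip_width: 0.0336
```

```bash
python3 - <<'E'
from h import *
d=grab("wrist","w4"); print(d["state"]["tcp_pos"],d["state"]["tcp_rot"])
d=grab("side"); crop(d,180,80,380,420,2,"s4")
d=grab("scene"); crop(d,120,60,320,380,2,"s4a")
a=cv2.imread("pics/s4.png");b=cv2.imread("pics/s4a.png")
cv2.imwrite("pics/s4m.png",np.hstack([a[:600,:],b[:600]])[:600,:800])
E
```

```text
[0.49316417 0.21150321 0.37208987] [-2.33276744e-04  9.99841360e-01  1.78042936e-02 -4.55496234e-04]
```

View pics/w4.png

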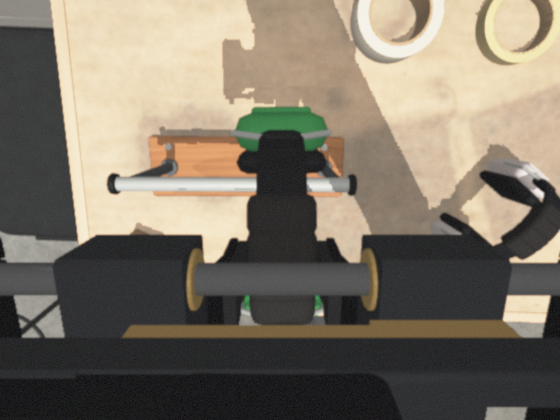

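View pics/s4m.png

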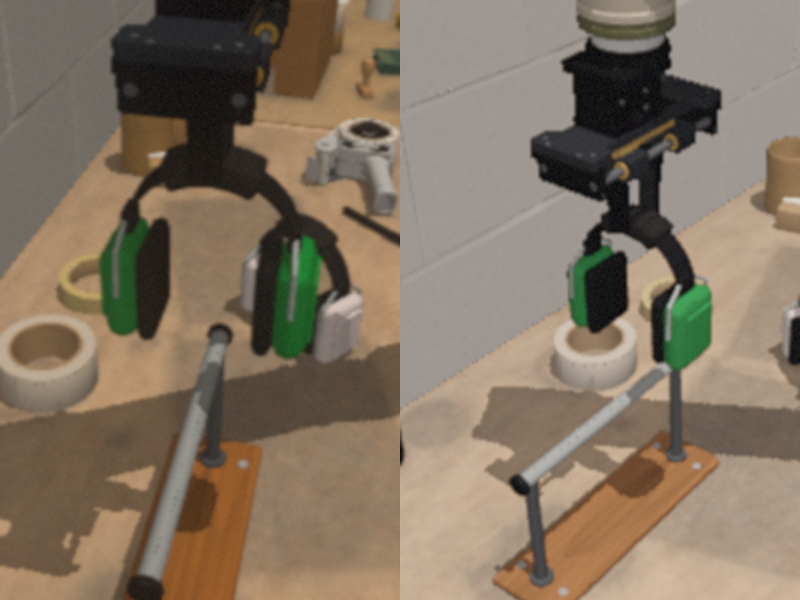

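```bash
python3 - <<'E'
from h import *
np.set_printoptions(precision=4,suppress=True)
d=grab("wrist"); print(d["state"]["tcp_pos"],d["state"]["tcp_rot"])
a,b=plane(d,(114,183.7),.157),plane(d,(352,185),.157)
print(a,b,(a+b)/2,np.linalg.norm(a-b),np.degrees(np.arctan2(*(a-b)[[1,0]]))-90)
z=d["state"]["tcp_pos"][2]-.003
c,e=plane(d,(282,196),z+.003),plane(d,(281.5,322),z+.003); print(c,e,(c+e)/2,np.degrees(np.arctan2(*(c-e)[[1,0]])))
s=plane(d,(234,133),z-.06)-plane(d,(330,133),z-.06);print(np.degrees(np.arctan2(s[1],s[0]))-90)
E
```

```text
[0.4942 0.2087 0.3722] [ 0.0003  0.9999  0.0163 -0.0003]
[0.4896 0.3906 0.157 ] [0.4965 0.1314 0.157 ] [0.493 0.261 0.157] 0.25937868075727394 1.5384754233001985
[0.5281 0.2089 0.3722] [0.463  0.207  0.3722] [0.4956 0.2079 0.3722] 1.6424036456537674
1.8538306101822002
```

```bash
python3 -m jog '[[[1,-0.1,1,0,0],[1,-0.2,2.5,0,0],[1,-0.3,4,0,0],[1,-0.4,5,0,0],[1,-0.4,5.3,-1,0],[1,-0.4,5.3,-2.5,0],[1,-0.4,5.3,-4,0],[1,-0.4,5.3,-5,0]]]'
python3 - <<'E'
from h import *
d=grab("wrist","w5"); print(d["state"]["tcp_pos"],d["state"]["tcp_rot"])
d=grab("side"); crop(d,180,80,380,420,2,"s5")
d=grab("scene"); crop(d,120,60,320,380,2,"s5a")
a=cv2.imread("pics/s5.png");b=cv2.imread("pics/s5a.png")
cv2.imwrite("pics/s5m.png",np.hstack([a[:600,:],b[:600]])[:600,:800])
E
```

```text
time_s: 7.05
tcp_pos: [0.4901, 0.2612, 0.3204]
tcp_rot: [0.001, 1.0, 0.016, -0.001]
force: [-0.6, -0.1, -2.0]
grip_width: 0.0333
[0.49008773 0.26115226 0.3204116 ] [ 5.91515429e-04  9.99875712e-01  1.57372993e-02 -7.39781677e-04]
```

View pics/s5m.png

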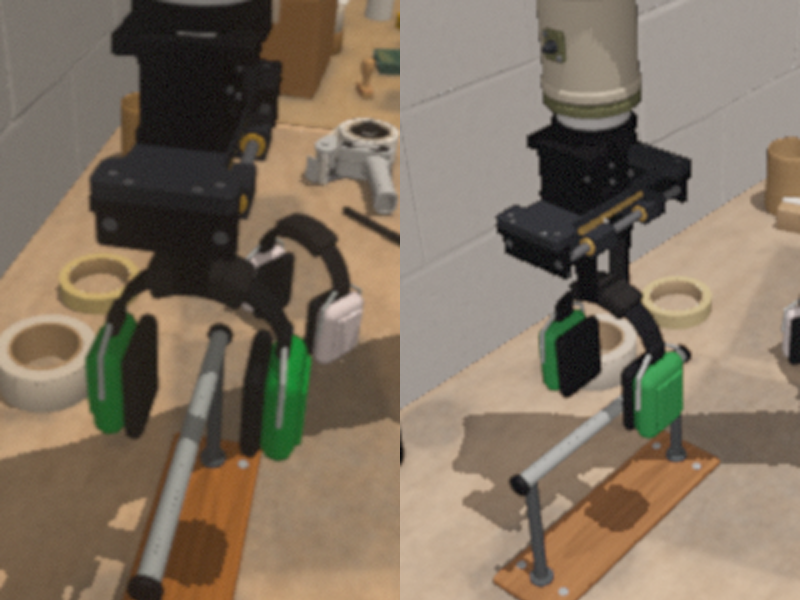

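View pics/w5.png

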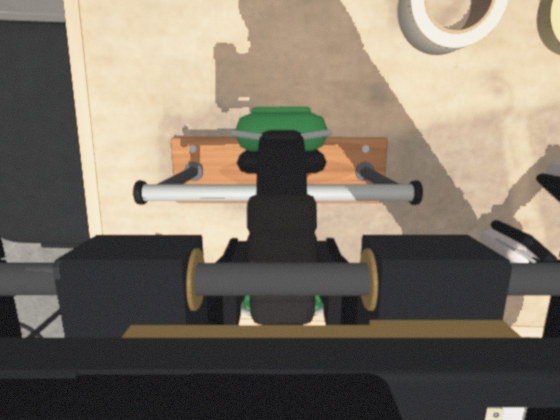

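```bash
python3 -m jog '[[[1,0,0,-2,0],[1,0,0,-4,0],[1,0,0,-6,0],[1,0,0,-8,0],[1,0,0,-10,0],[1,0,0,-12,0],[1,0,0,-13,0],[1,0,0,-13.5,0]]]'
python3 - <<'E'
from h import *
d=grab("wrist","w6"); print(d["state"]["tcp_pos"],d["state"]["tcp_rot"])
d=grab("side"); crop(d,180,120,360,320,4,"s6")
d=grab("scene"); crop(d,120,120,320,320,3,"s6a")
E
```

```text
time_s: 7.87
tcp_pos: [0.4901, 0.2617, 0.1869]
tcp_rot: [0.0, 1.0, 0.016, -0.0]
force: [0.4, -0.0, -2.1]
grip_width: 0.0334
[0.49009792 0.26174381 0.18685046] [ 2.64014484e-04  9.99872404e-01  1.59649210e-02 -4.77365969e-04]
```

View pics/s6a.png

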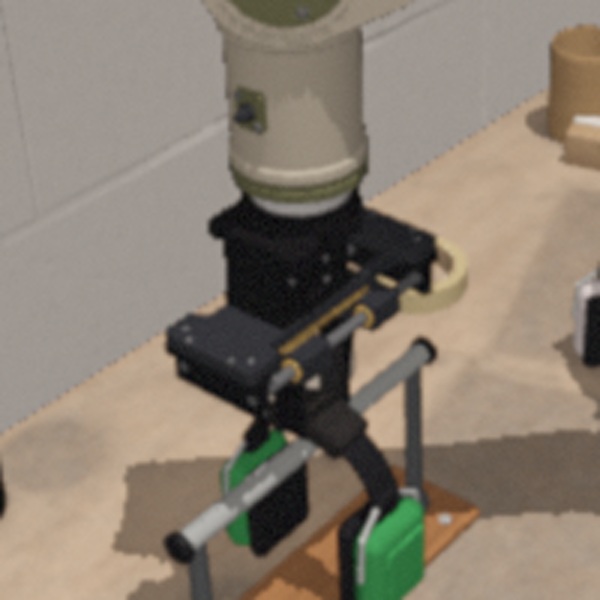

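```bash
python3 -c "
import cv2;a=cv2.imread('pics/s6.png');cv2.imwrite('pics/s6b.png',a[200:800])"
```

```text
(no output)
```

View pics/s6b.png

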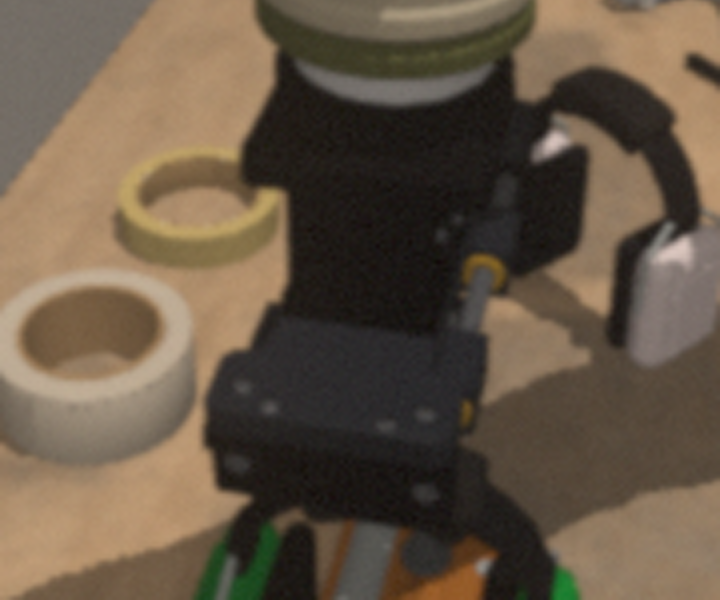

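```bash
python3 -m jog '[[[1,0,0,-0.1,0],[1,0,0,-0.2,0],[1,0,0,-0.3,0],[1,0,0,-0.4,0],[1,0,0,-0.5,0],[1,0,0,-0.6,0],[1,0,0,-0.6,0],[1,0,0,-0.6,0]]]'
```

```text
time_s: 8.68
tcp_pos: [0.4905, 0.2623, 0.1838]
tcp_rot: [0.0, 1.0, 0.016, 0.001]
force: [-6.5, -5.2, 16.6]
grip_width: 0.0334
```

```bash
python3 -m jog '[[[1,0,0,-0.1,0],[1,0,0,-0.1,0],[1,0,0,-0.2,0],[1,0,0,-0.2,0],[1,0,0,-0.3,0],[1,0,0,-0.3,0],[1,0,0,-0.3,0],[1,0,0,-0.3,0]]]'
```

```text
time_s: 9.35
tcp_pos: [0.491, 0.2624, 0.1833]
tcp_rot: [0.0, 1.0, 0.016, 0.002]
force: [-13.9, -10.7, 40.4]
grip_width: 0.0338
```

```bash
python3 -m jog '[[[1,0,0,0.2,0],[1,0,0,0.4,0],[1,0,0,0.5,0],[1,0,0,0.5,0],[1,0,0,0.5,0],[1,0,0,0.5,0],[1,0,0,0.5,0],[1,0,0,0.5,0]]]'
python3 - <<'E'
from h import *
d=grab("wrist","w7"); print(d["state"]["tcp_pos"],d["state"]["force"],d["state"]["wrist_torque"])
E
```

```text
time_s: 10.02
tcp_pos: [0.4903, 0.2622, 0.1838]
tcp_rot: [-0.0, 1.0, 0.016, 0.0]
force: [-1.4, -1.0, 5.2]
grip_width: 0.0336
[0.49030742 0.2622164  0.18378546] [-1.40413397 -1.00718116  5.23939853] [-0.22337796  0.24401814  0.04299998]
```

View pics/w7.png

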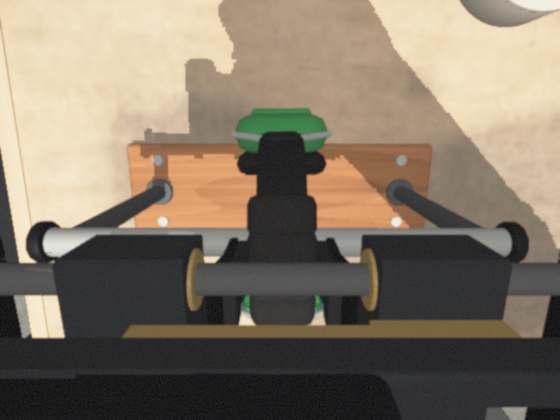

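```bash
python3 - <<'E'
from h import *
np.set_printoptions(precision=4,suppress=True)
d=grab("wrist"); print(d["state"]["tcp_pos"])
a,b=plane(d,(45,242),.157),plane(d,(511,242.5),.157);print(a,b,(a+b)/2,np.linalg.norm(a-b),np.degrees(np.arctan2(*(a-b)[[1,0]]))-90)
c,e=plane(d,(282,196),.184),plane(d,(281.5,322),.184); print((c+e)/2)
E
```

```text
[0.4903 0.2622 0.1838]
[0.488  0.3935 0.157 ] [0.4961 0.1338 0.157 ] [0.4921 0.2636 0.157 ] 0.25977007951504183 1.7913681489202418
[0.4918 0.2615 0.184 ]
```

Centred on the bar to within a millimetre or two and aligned to 0.1°. Releasing.

```bash
python3 -m jog '[[[0.2,0,0,0.1,0],[0.1,0,0,0.1,0],[0,0,0,0.1,0],[-0.1,0,0,0.1,0],[-0.2,0,0,0.1,0],[-0.4,0,0,0.1,0],[-0.6,0,0,0.1,0],[-0.8,0,0,0.1,0]]]'
python3 - <<'E'
from h import *
d=grab("wrist","w8"); print(d["state"]["tcp_pos"],d["state"]["force"],d["state"]["grip_width"])
d=grab("scene"); crop(d,120,120,320,320,3,"s8a")
E
```

```text
time_s: 10.78
tcp_pos: [0.4902, 0.2621, 0.1845]
tcp_rot: [0.0, 1.0, 0.016, -0.0]
force: [-0.2, 0.7, 0.1]
grip_width: 0.0646
[0.49015344 0.26211537 0.18454251] [-0.21440993  0.6993398   0.11319164] 0.06458717396592252
```

View pics/w8.png

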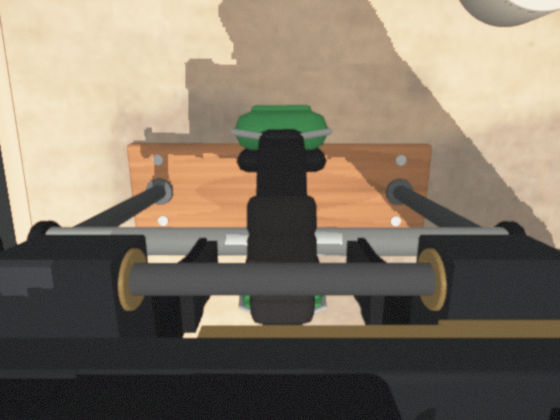

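View pics/s8a.png

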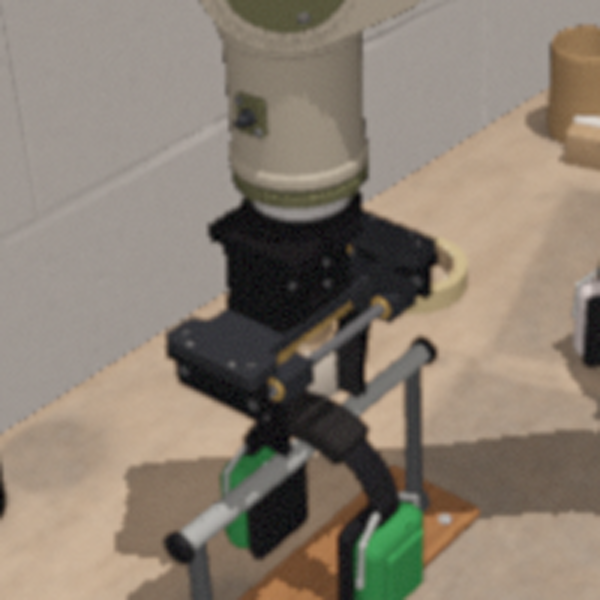

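The pair stays put as the jaws open. Now open fully and retreat upward.

```bash
python3 -m jog '[[[-1,0,0,0,0],[-1,0,0,0.5,0],[-1,0,0,1.5,0],[-1,0,0,3,0],[-1,0,0,5,0],[-1,0,0,8,0],[-1,0,0,11,0],[-1,0,0,14,0]]]'
python3 -m jog '[[[-1,0,0,2,0],[-1,0,0,3,0],[-1,0,0,4,0],[-1,0,0,4,0],[-1,0,0,4,0],[-1,0,0,4,0],[-1,0,0,4,0],[-1,0,0,4,0]]]'
python3 - <<'E'
from h import *
d=grab("wrist","w9")
d=grab("side"); crop(d,180,140,380,340,3,"s9")
d=grab("scene","s9full"); crop(d,120,180,320,380,3,"s9a")
E
```

```text
time_s: 11.55
tcp_pos: [0.4898, 0.2621, 0.3271]
tcp_rot: [-0.0, 1.0, 0.016, 0.0]
force: [0.6, 0.3, -0.0]
grip_width: 0.087
time_s: 12.22
tcp_pos: [0.49, 0.2619, 0.3637]
tcp_rot: [0.0, 1.0, 0.016, -0.001]
force: [-0.6, -0.5, -0.7]
grip_width: 0.087
```

View pics/w9.png

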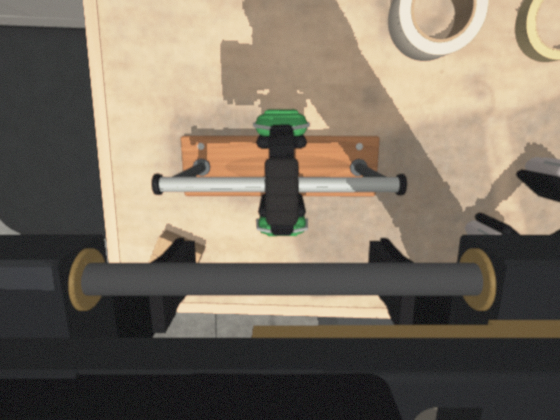

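View pics/s9.png

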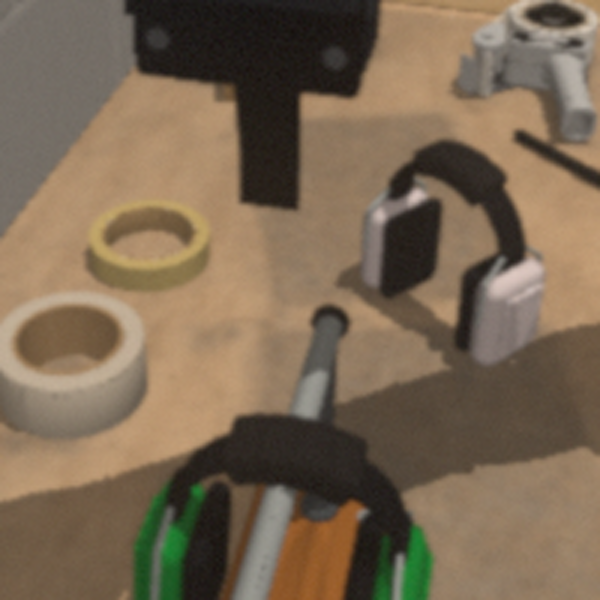

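View pics/s9a.png

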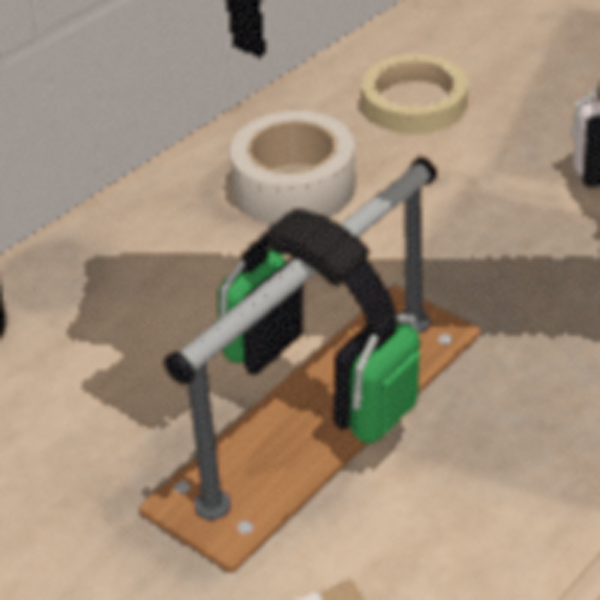

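```bash
cat > g.py <<'E'
from h import *
for n in("scene","side"):
    d=grab(n);im=d["image"].astype(int); m=((im[...,1]>im[...,0]*1.5)&(im[...,1]>im[...,2]*1.3)&(im[...,1]>50)).astype(np.uint8)
    k,l,st,c=cv2.connectedComponentsWithStats(m)
    print(n,[(st[i,4],c[i].round(2)) for i in range(1,k) if st[i,4]>60])
    o=cv2.imread(f"pics/{n}0.png")[...,::-1].astype(int)
    x,y,w,h=dict(scene=(308,198,45,70),side=(300,185,65,78))[n]
    print("white diff",np.abs(im-o)[y:y+h,x:x+w].mean())
    x,y,w,h=dict(scene=(238,198,40,25),side=(208,206,45,30))[n]
    print("roll diff",np.abs(im-o)[y:y+h,x:x+w].mean())
E
python3 g.py
python3 -m jog '[[[-1,0,0,0,0],[-1,0,0,0,0],[-1,0,0,0,0],[-1,0,0,0,0],[-1,0,0,0,0],[-1,0,0,0,0],[-1,0,0,0,0],[-1,0,0,0,0]]]'
python3 g.py
```

```text
scene [(np.int32(137), array([204.28, 272.03])), (np.int32(567), array([248.62, 307.92]))]
white diff 15.575767195767195
roll diff 11.85
side [(np.int32(602), array([234.3 , 327.78])), (np.int32(678), array([311.85, 343.58]))]
white diff 15.927218934911243
roll diff 16.871358024691357
time_s: 13.13
tcp_pos: [0.4902, 0.2621, 0.3646]
tcp_rot: [0.0, 1.0, 0.016, 0.0]
force: [0.1, -0.6, 0.3]
grip_width: 0.0867
scene [(np.int32(138), array([204.28, 271.88])), (np.int32(571), array([248.47, 307.93]))]
white diff 15.626666666666667
roll diff 11.841666666666667
side [(np.int32(601), array([234.25, 327.67])), (np.int32(677), array([311.72, 343.57]))]
white diff 15.932807363576595
roll diff 16.860493827160493
```

```bash
python3 - <<'E'
from h import *
for n in("scene","side"):
    im=cv2.cvtColor(grab(n)["image"],cv2.COLOR_RGB2GRAY); o=cv2.cvtColor(cv2.imread(f"pics/{n}0.png"),cv2.COLOR_BGR2GRAY)
    for what,(x,y,w,h) in dict(white=dict(scene=(312,200,40,66),side=(300,187,62,74)),roll=dict(scene=(238,198,40,25),side=(208,206,45,30)))and {"white":dict(scene=(312,200,40,66),side=(300,187,62,74))[n],"roll":dict(scene=(238,198,40,25),side=(208,206,45,30))[n]}.items():
        r=cv2.matchTemplate(im[y-8:y+h+8,x-8:x+w+8],o[y:y+h,x:x+w],cv2.TM_CCOEFF_NORMED)
        _,v,_,p=cv2.minMaxLoc(r); print(n,what,v,np.array(p)-8)
E
```

```text
scene white 0.9346505403518677 [0 0]
scene roll 0.9985706806182861 [0 0]
side white 0.9457470178604126 [0 0]
side roll 0.9972994923591614 [0 0]
```

```bash
python3 -c "
from plant import manip
print(manip.job_done())"
```

```text
the job is handed in; nothing more can be done
None
```

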